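# Wipe the resin offcuts off the trimming plate

### The job

Slide the green catch tray up to the trimming plate so that its rim lies squarely under the plate's open edge, then wipe all five orange offcuts off that edge into the tray with the scraper block, without touching them with the fingers. Stand the scraper back upright on its black pad, lengthwise along it; leave the tray with the offcuts under the edge, and disturb nothing else on the bench.

Things in the scene. Friction and masses are not known exactly. Their poses are not given: they have to be found in the camera images.
- trim_plate: Fixed steel plate on feet, 190 (x) x 240 (y) mm; flat top at 50 mm, underside at 40 mm. Blue lips 15 mm high on both x sides and the +y end; the -y edge is open. Clear between the side lips: x -77 to +77 mm; the +y lip's inner face is at y = +108 mm. Feet stand 46 mm or more back from the open edge. Origin: on the bench under the plate's centre; z up.
- plate_edge (a point): Middle of the plate's open edge, on its top face (y = -120 mm, z = 50 mm in the plate's frame); axes as the plate's, so -y points out over the edge. The offcuts start spread over the plate, leaving at least 65 mm bare in front of the +y lip, where the scraper can be set down behind them.
- catch_tray: Loose green open tray, 180 (x) x 140 (y) x 32 mm, walls 4 mm, 0.3 kg; on the bench, it passes under the plate. A grey upright rib on its -y wall is its grip: 80 mm along x, 14 mm thick, centred at y = -77 mm, up to 75 mm high, free above 32 mm to be pinched along y. Its +y side goes under the plate's open edge. Origin: centre of the underside.
- tray_mouth (a point): Middle of the tray's +y rim (y = +70 mm, z = 32 mm in the tray's frame); axes as the tray's. A clear pipette-stand base 4 mm thick lies fixed on the bench from about x = 0.645 m on, beyond the place under the edge; the tray fits beside it.
- scraper: Loose scraper block, 0.2 kg: yellow block with black rubber sole, 130 mm long (x), 36 mm thick (y), 32 mm high, and above it a black grip 80 mm long (x), 24 mm thick (y), reaching to 96 mm. It stands upright on its sole. Origin: centre of the sole.
- scraper_pad: Fixed black rubber pad on which the scraper stands, 180 (x) x 90 (y) x 5 mm. Origin: centre of its underside, on the bench.
- chip_1: Loose orange resin offcut, 12 g, disc, 24 mm across, 12 mm high. Origin: centre of its underside as it first lies on the plate.
- chip_2: Loose orange resin offcut, 12 g, block 26 x 20 x 13 mm. Origin: centre of its underside as it first lies on the plate.
- chip_3: Loose orange resin offcut, 12 g, square block 21 x 21 x 11 mm with a stub on top. Origin: centre of its underside as it first lies on the plate.
- chip_4: Loose orange resin offcut, 12 g, disc, 22 mm across, 14 mm high. Origin: centre of its underside as it first lies on the plate.
- chip_5: Loose orange resin offcut, 12 g, block 24 x 20 x 12 mm with a stub on top. Origin: centre of its underside as it first lies on the plate.
- tube_rack: Bystander: pale tube rack, 110 x 262 x 56 mm. Origin: centre of its underside.
- timer: Bystander: white timer, 62 x 62 x 16 mm. Origin: centre of its underside.
- tape_roll: Bystander: roll of beige tape, 72 mm across, 18 mm high. Origin: centre of its underside.
- ballpen: Bystander: blue ball pen, 150 mm long, lying. Origin: centre of its underside.
Mind the look-alikes: they are no part of the job. What is meant by the scraper is not blue or purple, and is the larger of those in its own colour.

How it is judged:
By the outcome, as a careful person would: the job done as asked, in the order asked, and still so for the second after the job is handed in, with the robot touching nothing.
It also fails if it takes over 61 s, if anything falls off the work surface, if the arm or the gripper's body presses on something with over 40 N, if the wrist force passes 120 N, or if a joint passes its speed limit or range.

### The arm

A 6-joint arm with a two-finger parallel gripper is mounted at the origin on a cart in front of the work surface, level with it; the furniture and walls round the work are solid. World frame = base frame: x ahead of the robot, y to its left, z up, the work surface at z = 0. Lengths are in m, angles in degrees, forces in N, time in s.
With the tool pointing down it reaches from about 0.15 to 0.775 m from the base axis. Payload 6.1 kg.
Tool frame: the origin (TCP) lies midway between the tips of the shut fingers; the grasp point (between the pads) lies 19 mm behind it; z points along the fingers, y is the line along which they close (so a half turn about z gives the same grasp; the last joint's range is limited). The gripper opens to 85 mm and grips with 20 to 120 N. Pads are 22 mm wide; open, the fingers measure 114 mm over their backs; the gripper's body (76 mm by 85 mm) begins 54 mm behind the grasp point. The pads swing forward as they close: fully open they stand 13 mm farther back than shut.
Start: joints at [-65.947, 7.208, -2.269, 80.523, 0, 90], TCP at [0.214, -0.479, 0.231] pointing down, gripper open.
Joint ranges: [-155.77, 155.77], [-54.66, 111.73], [-72.52, 77.12], [-102.08, 115.82], [-83.92, 84.16], [-180, 180]. Speed limits (degrees/s): [136.94, 136.94, 172.46, 180, 180, 180].

### API

Orientations are given as a 3x3 rotation matrix whose columns are the frame's x, y, z axes.
In Python, from bench import ctrl gives the robot as it stands.
- The arm moves only by the tool servo_tool, never from a script. Its argument "targets" is a list that holds one entry, the list of rows, each a list of 7 numbers: the shift along the tool's x, y, z in m, then the turn, a rotation vector about the tool's x, y, z in rad, then the opening, from 0 (shut) to 1 (fully open). A call has exactly 5 rows; each row shifts and turns the commanded pose from where the row before left it, along the tool's axes as they then stand; what a row does not reach is not made up. A row lasts 1/12 s, in which the tool goes at most 41.7 mm and 7.16 degrees, less where a joint would pass 70% of its speed; a pose out of reach is approached as far as the arm can. A call is refused whole if a number of a shift passes 0.0417 or a number of a turn 0.125, either way. A call with a gripper value outside its range is refused whole. The fingers move at their own pace and stop on an object; "newtons" is the grip in N (left out, the last holds). Time passes only in rows, so rows that do not move let the fingers close, or fill a call up. It gives the time, the measured TCP pose, the force, the opening and the grip force at its end, in the units of the state.
- ctrl.get_obs(): the state, without advancing time (a new reading comes with each control period).
- ctrl.get_image(name): name is "scene" or "top" or "wrist"; returns a dict with "img" (420x560x3 uint8, red, green, blue), "fovy" (degrees; the focal length in pixels is half the picture's height over the tangent of half this angle, whatever the lens; pixels are square), "cx", "cy" (the principal point, pixels), "R" (3x3) and "t" (3): a world point X has camera coordinates R X + t; the wrist camera has in their place "mount" (4x4, takes a point from camera to tool coordinates, whose origin is the TCP and whose axes are the flange's). Camera axes: x right, y down, z forward; pixel columns grow to the right and rows downward; lengths in m; the calibration is good to about 2 mm. The wrist camera is an equidistant fisheye: a pixel r from the principal point sees the ray r / f radians off the axis. A picture is of the moment at which its call begins: read the wrist's pose just before it. There is no depth.
- ctrl.finish_job(): hands the job in; it is judged then, once.
The state is a dict: "time": time; "joints": joint angles; "joint_velocities": joint speeds; "joint_torque": joint torques, N m; "tool_pos": TCP position; "eef_rot": TCP orientation; "contact_force": force on the tool from outside, world axes, zero at the start; "moment": the same for the moment, N m; "finger_gap": opening from 0.0 (shut) to 1.0 (fully open); "grip_force": force on a finger pad.
Only numpy, scipy, OpenCV 4.12 (cv2) and the standard library are available. Lean on these libraries where they do the work, as an engineer would, in place of code of your own. Each camera call takes 0.05 s, during which the arm holds its last target. There are 200 camera calls.

## Working session

There is one attempt and no reset: what is moved stays moved. The work goes in short steps, Python scripts to look and compute and a tool call to move; the robot and the scene stay as the last step left them, time stands still between calls to the robot, and variables do not carry over. Pictures are saved under pics/ and viewed, at most 10 in all, crops included, and the job is handed in when it is done.

Besides the shell and the picture viewer there is one more tool, called after ">>>" as name([rows], argument=value, ...), one row to a line, values as JSON. servo_tool: Moves the arm, as the interface text tells. Its arguments: {"type":"object","properties":{"targets":{"type":"array"},"newtons":{"type":"number"}},"required":["targets"]}

```bash
mkdir -p pics; ls
python3 - <<'E'
from bench import ctrl
import cv2,pickle
o=ctrl.get_obs();print(o)
D={}
for n in("scene","top","wrist"):
    d=ctrl.get_image(n);D[n]=d;cv2.imwrite(f"pics/{n}0.png",cv2.resize(d["img"][:,:,::-1],(784,588),interpolation=cv2.INTER_CUBIC))
    print(n,{k:v for k,v in d.items() if k!="img"})
D["obs"]=o
pickle.dump(D,open("d0.pkl","wb"))
E
```

```text
pics
{'time': 0.0, 'joints': array([-6.59454164e+01,  7.24228137e+00, -2.32643374e+00,  8.05254633e+01,
        5.95856356e-04,  9.00005372e+01]), 'joint_velocities': array([ 0.02519096,  0.02169651,  0.0075523 ,  0.00871106, -0.03475263,
       -0.03123947]), 'joint_torque': array([-2.51822297e-03, -4.35912645e+01,  3.52924097e+01,  1.73728092e-02,
       -2.50070534e-04,  2.64864440e-05]), 'tool_pos': array([ 0.21382526, -0.47902316,  0.230519  ]), 'eef_rot': array([[ 9.13161388e-01,  4.07597648e-01, -6.60496029e-04],
       [ 4.07598183e-01, -9.13160148e-01,  1.50521694e-03],
       [ 1.03842311e-05, -1.64372297e-03, -9.99998649e-01]]), 'contact_force': array([0.83685151, 0.88158558, 0.42587033]), 'moment': array([ 0.0399937 , -0.00202651, -0.00512405]), 'grip_force': 0.0, 'finger_gap': 1.0057545145223457}
scene {'fovy': 57.09123228691966, 'cx': 279.1389387384451, 'cy': 212.430784247912, 'R': array([[ 0.68594554, -0.72742664,  0.01814379],
       [-0.49801258, -0.48750153, -0.71716506],
       [ 0.5305301 ,  0.48290034, -0.69666712]]), 't': array([-0.41594346,  0.31321332,  1.4573712 ])}
top {'fovy': 50.265662275668674, 'cx': 278.6510280083523, 'cy': 214.35252159821246, 'R': array([[ 0.03955515, -0.99916656, -0.01007859],
       [-0.93271987, -0.0333028 , -0.35906067],
       [ 0.35842577,  0.0236032 , -0.9332598 ]]), 't': array([-0.07646968,  0.53876532,  1.56340332])}
wrist {'fovy': 65.70646984690485, 'cx': 281.6025753996187, 'cy': 211.25597946810163, 'mount': array([[-1.86114171e-04, -9.47588922e-01, -3.19492098e-01,
         8.17651039e-02],
       [ 9.99999838e-01, -4.33228048e-06, -5.69682070e-04,
        -6.42772985e-04],
       [ 5.38440289e-04, -3.19492152e-01,  9.47588769e-01,
        -1.43092345e-01],
       [ 0.00000000e+00,  0.00000000e+00,  0.00000000e+00,
         1.00000000e+00]])}
```

View pics/top0.png

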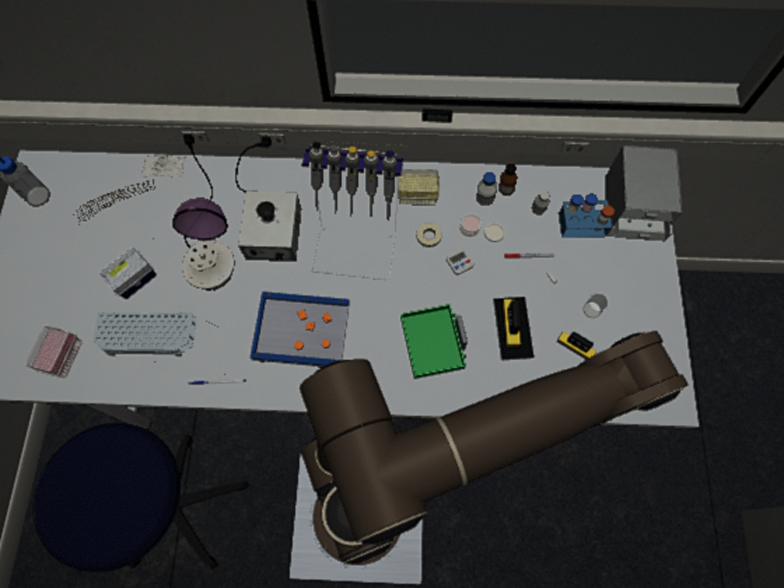

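View pics/scene0.png

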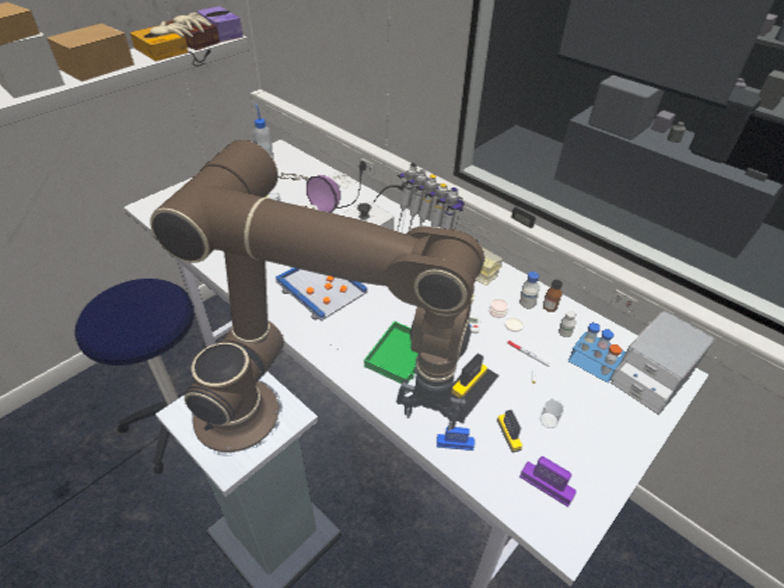

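The top view shows the plate at about (300,328), open edge to the right; the tray at (433,341) with its rib on the right at (461,331); and the scraper on its pad at (513,327). The small yellow decoy is at (577,343). The scene view also shows blue and purple decoys.

```bash
cat > h.py <<'E'
import numpy as np,cv2,pickle
def cam(d,obs=None):
    """returns (origin, Rwc) world-from-camera, f"""
    f=210/np.tan(np.radians(d["fovy"]/2))
    if "R" in d: return -d["R"].T@d["t"],d["R"].T,f
    T=np.eye(4);T[:3,:3]=obs["eef_rot"];T[:3,3]=obs["tool_pos"];M=T@d["mount"]
    return M[:3,3],M[:3,:3],f
def rays(d,uv,obs=None):
    o,R,f=cam(d,obs);p=(np.atleast_2d(uv)-[d["cx"],d["cy"]])/f
    if "R" in d: v=np.c_[p,np.ones(len(p))]
    else:
        r=np.linalg.norm(p,axis=1)+1e-12;v=np.c_[p*(np.sin(r)/r)[:,None],np.cos(r)]
    v/=np.linalg.norm(v,axis=1)[:,None]
    return o,v@R.T
def onz(d,uv,z,obs=None):
    o,v=rays(d,uv,obs);return (o+v*((z-o[2])/v[:,2])[:,None])
def proj(d,X,obs=None):
    o,R,f=cam(d,obs);c=(np.atleast_2d(X)-o)@R
    if "R" in d: q=c[:,:2]/c[:,2:]
    else:
        n=np.linalg.norm(c[:,:2],axis=1)+1e-12;q=c[:,:2]/n[:,None]*np.arctan2(n,c[:,2])[:,None]
    return q*f+[d["cx"],d["cy"]]
def tri(obsv):
    """obsv: list of (d,uv,obs) -> point, residual mm"""
    A=np.zeros((3,3));b=np.zeros(3);L=[]
    for d,uv,ob in obsv:
        o,v=rays(d,uv,ob);P=np.eye(3)-np.outer(v[0],v[0]);A+=P;b+=P@o;L.append((o,P))
    X=np.linalg.solve(A,b);return X,[round(1e3*np.linalg.norm(P@(X-o)),1) for o,P in L]
def snap(name,key):
    from bench import ctrl
    o=ctrl.get_obs();d=ctrl.get_image(name);d["obs"]=o
    pickle.dump(d,open(key+".pkl","wb"));cv2.imwrite(f"pics/{key}.png",cv2.resize(d["img"][:,:,::-1],(784,588),interpolation=cv2.INTER_CUBIC));return d
E
python3 - <<'E'
from h import *
D=pickle.load(open("d0.pkl","rb"));d=D["top"]
for n,uv,z in [("plateC",(300,328),.05),("plate corners",(349,300),.05),("pl",(347,362),.05),("pl",(258,294),.06),("pl",(252,362),.06),("tray",(402,313),.032),("tray",(452,306),.032),("tray",(465,367),.032),("tray",(413,377),.032),("rib",(461,331),.075),("pad",(496,297),.005),("pad",(525,297),.005),("pad",(533,357),.005),("pad",(501,359),.005),("scr",(513,320),.09),("roll",(429,234),.01),("timer",(460,262),.01)]:
    print(n,onz(d,np.array(uv)/1.4,z)[0].round(3))
E
```

```text
plateC [0.471 0.185 0.05 ]
plate corners [0.557 0.058 0.05 ]
pl [0.381 0.052 0.05 ]
pl [0.561 0.307 0.06 ]
pl [0.369 0.301 0.06 ]
tray [ 0.53  -0.089  0.032]
tray [ 0.556 -0.226  0.032]
tray [ 0.384 -0.261  0.032]
tray [ 0.352 -0.123  0.032]
rib [ 0.47  -0.246  0.075]
pad [ 0.598 -0.351  0.005]
pad [ 0.6   -0.433  0.005]
pad [ 0.426 -0.448  0.005]
pad [ 0.417 -0.361  0.005]
scr [ 0.5   -0.381  0.09 ]
roll [ 0.787 -0.159  0.01 ]
timer [ 0.7  -0.25  0.01]
```

View pics/wrist0.png

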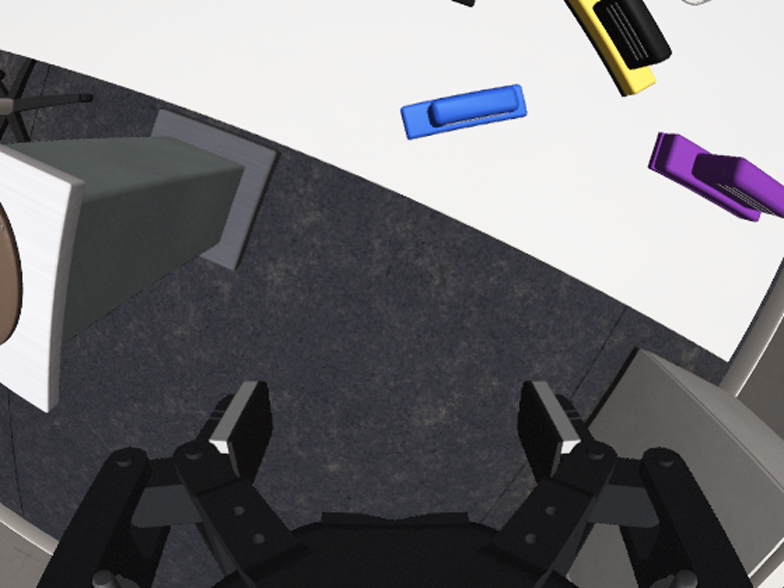

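The wrist view shows only decoys: blue at (465,108), the small yellow one at (615,45) and purple at (715,180). I'll align the tool with the world axes and look from over the tray.

>>> servo_tool([
  [[0,0,-0.02,0,0,0.105,1],[0,0,-0.02,0,0,0.105,1],[0,0,-0.02,0,0,0.105,1],[0,0,-0.02,0,0,0.105,1],[0,0,-0.02,0,0,0,1]],
])

```text
time: 0.57
tool_pos: [0.2139, -0.4792, 0.3319]
eef_rot: [[1.0, -0.005, -0.0], [-0.005, -1.0, 0.001], [-0.0, -0.001, -1.0]]
contact_force: [0.5, 0.0, 0.6]
finger_gap: 1.001
grip_force: 0.0
```

>>> servo_tool([
  [[0.025,-0.03,0,0,0,0,1],[0.025,-0.03,0,0,0,0,1],[0.025,-0.03,0,0,0,0,1],[0.025,-0.03,0,0,0,0,1],[0,0,0,0,0,0,1]],
])

```text
time: 0.98
tool_pos: [0.317, -0.3552, 0.3315]
eef_rot: [[1.0, 0.006, 0.002], [0.006, -1.0, 0.002], [0.002, -0.002, -1.0]]
contact_force: [-0.7, -0.9, -0.3]
finger_gap: 0.996
grip_force: 0.0
```

Run:
```python
from h import *
d=snap("wrist","w1");print(d["obs"]["tool_pos"],d["obs"]["eef_rot"].round(4).tolist(),d["obs"]["joint_velocities"].round(2),d["obs"]["time"])
```

```text
[ 0.3169903  -0.35515253  0.33153228] [[1.0, 0.0058, 0.0016], [0.0058, -1.0, 0.0016], [0.0016, -0.0016, -1.0]] [-4.47  0.9   0.9  -0.45 -3.17 -5.49] 0.9833
```

>>> servo_tool([
  [[0.005,-0.04,0,0,0,0,1],[0.005,-0.04,0,0,0,0,1],[0.005,-0.04,0,0,0,0,1],[0.005,-0.04,0,0,0,0,1],[0.005,-0.04,0,0,0,0,1]],
])

```text
time: 1.45
tool_pos: [0.3385, -0.1586, 0.3311]
eef_rot: [[1.0, -0.003, -0.0], [-0.003, -1.0, -0.0], [-0.0, 0.0, -1.0]]
contact_force: [1.6, 0.3, 0.2]
finger_gap: 1.001
grip_force: 0.0
```

>>> servo_tool([
  [[0.01,-0.04,0,0,0,0,1],[0.01,-0.04,0,0,0,0,1],[0,-0.04,0,0,0,0,1],[0,0,0,0,0,0,1],[0,0,0,0,0,0,1]],
])

```text
time: 1.87
tool_pos: [0.3592, -0.038, 0.3313]
eef_rot: [[1.0, 0.005, -0.0], [0.005, -1.0, -0.0], [-0.0, 0.0, -1.0]]
contact_force: [0.3, -0.4, 0.9]
finger_gap: 1.001
grip_force: 0.0
```

Run:
```python
from h import *
d=snap("wrist","w2");print(d["obs"]["tool_pos"],d["obs"]["eef_rot"].round(4).tolist(),d["obs"]["joint_velocities"].round(2),d["obs"]["time"])
```

```text
[ 0.35915557 -0.03800602  0.33125403] [[1.0, 0.005, -0.0], [0.005, -1.0, -0.0004], [-0.0, 0.0004, -1.0]] [-4.42  0.44  0.22 -0.08 -0.67 -0.72] 1.8667
```

View pics/w1.png

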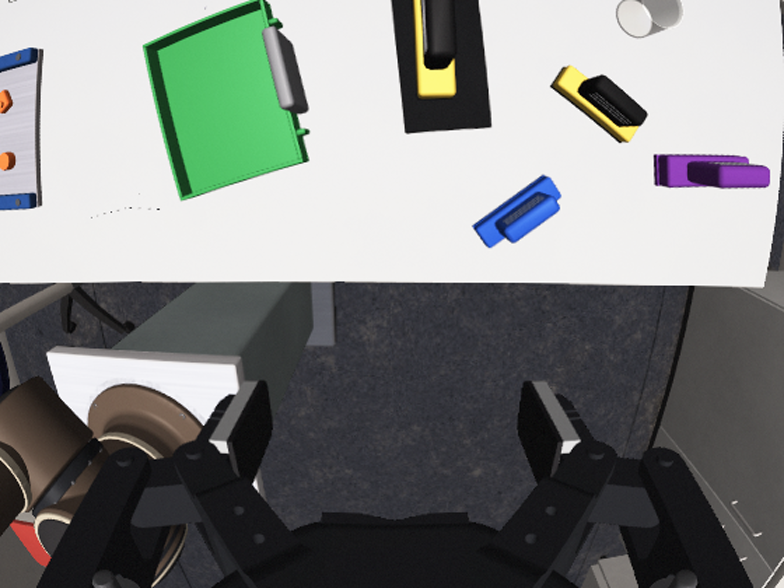

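View pics/w2.png

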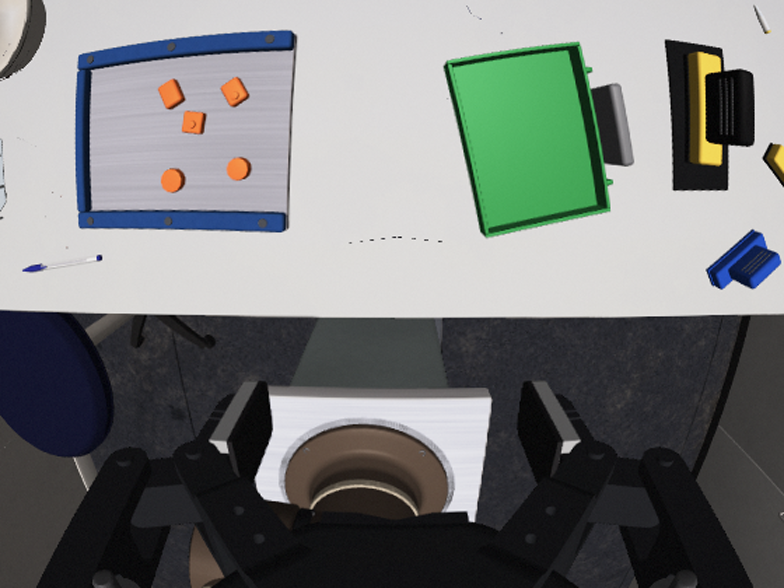

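w1 and w2 show the following (784×588 px):
- **Tray rim corners:** w2 (446,62), (579,43), (609,211), (487,236); w1 (145,45), (262,1), (308,160), (183,198).
- **Plate open edge:** about (297,50) to (289,212) in w2. All five orange chips lie between x = 172 and 240.
- **Scraper and pad:** at (705,108) and (697,115) in w2.

Next I fit the poses.

```bash
cat >> h.py <<'E'
from scipy.optimize import least_squares
def fit(pts,x0,z=True):
    """pts: list of (d,(u,v) in 784-scale,(x,y,z) model). -> x,y,z,yaw_deg"""
    def f(p):
        c,s=np.cos(p[3]),np.sin(p[3]);R=np.array([[c,-s,0],[s,c,0],[0,0,1]])
        return np.concatenate([(proj(d,R@np.array(m)+[p[0],p[1],p[2]*z],d["obs"])[0]-np.array(uv)/1.4) for d,uv,m in pts])
    r=least_squares(f,x0,loss="soft_l1",f_scale=1.5);p=r.x.copy();p[3]=np.degrees(p[3]);return p.round(4),r.fun.round(1)
def orange(d):
    hsv=cv2.cvtColor(d["img"],cv2.COLOR_RGB2HSV);m=cv2.inRange(hsv,(4,150,120),(16,255,255))
    n,l,s,c=cv2.connectedComponentsWithStats(m);return [(c[i],s[i,4]) for i in range(1,n) if s[i,4]>40]
E
python3 - <<'E'
from h import *
a=pickle.load(open("w1.pkl","rb"));b=pickle.load(open("w2.pkl","rb"))
X,Y,Z=.09,.07,.032
c=[(X,Y,Z),(X,-Y,Z),(-X,-Y,Z),(-X,Y,Z)]
P=[(b,u,m) for u,m in zip([(446,62),(579,43),(609,211),(487,236)],c)]+[(a,u,m) for u,m in zip([(145,45),(262,1),(308,160),(183,198)],c)]
print("tray",fit(P,[.45,-.17,0,.2]))
r=[(.04,-.07,.075),(.04,-.084,.075),(-.04,-.084,.075),(-.04,-.07,.075)]
Pr=[(b,u,m) for u,m in zip([(607,84),(622,84),(633,165),(618,165)],r)]+[(a,u,m) for u,m in zip([(264,28),(276,28),(307,109),(293,110)],r)]
print("rib",fit(Pr,[.45,-.17,0,.2]))
# plate: open edge corners at lips' inner faces, and outer lip corners
P=[(b,(297,50),(.077,-.12,.05)),(b,(289,212),(-.077,-.12,.05)),(b,(295,31),(.095,-.12,.065)),(b,(286,231),(-.095,-.12,.05)),(b,(78,55),(.095,.12,.065)),(b,(78,228),(-.095,.12,.065)),
(a,(42,50),(.077,-.12,.05)),(a,(40,206),(-.077,-.12,.05))]
print("plate",fit(P,[.47,.18,0,0]))
P=[(b,(666,40),(.09,.045,.005)),(b,(674,190),(-.09,.045,.005)),(b,(727,190),(-.09,-.045,.005)),(a,(406,132),(-.09,.045,.005)),(a,(491,126),(-.09,-.045,.005))]
print("pad",fit(P,[.51,-.39,0,0]))
P=[(b,(707,70),(.04,.012,.096)),(b,(752,70),(.04,-.012,.096)),(b,(752,144),(-.04,-.012,.096)),(a,(417,97),(-.065,.018,.032)),(a,(455,97),(-.065,-.018,.032)),(a,(425,66),(-.04,.012,.096)),(a,(453,65),(-.04,-.012,.096))]
print("scraper",fit(P,[.51,-.38,0.005,0]))
for p,s in orange(b): print(p,s,onz(b,p,.056,b["obs"])[0].round(3))
E
```

```text
tray (array([ 4.57300e-01, -1.76900e-01, -6.30000e-03,  1.40622e+01]), array([ 0.4, -0.2, -0.7, -0.5,  0.3, -0.8, -0.6,  0.5,  0.3,  0.5,  1.6,
       -3.1, -1.5,  0.7,  0.6,  1.6]))
rib (array([ 4.54900e-01, -1.80500e-01, -1.21000e-02,  1.57763e+01]), array([-0.8,  1.3, -2.8, -0. ,  0.9, -0.7,  3.2,  1. ,  1.7,  2.4,  3.3,
       -1.3, -2.6, -2.7, -3. ,  0.1]))
plate (array([ 4.6510e-01,  1.7840e-01, -1.2000e-03, -3.6163e+00]), array([-0.4,  1.5, -0.2,  0.3, -0.3, -0.5,  1.7, -0.2,  1. , -1.1,  1. ,
        0.1, -2. ,  9. , -1.4, -9.9]))
pad (array([ 5.087e-01, -4.008e-01, -2.500e-03,  5.669e+00]), array([-0.3, -1. , -0.6, -0.3,  0.4, -0.2, -0.3,  0.5,  1. ,  0.8]))
scraper (array([ 5.1190e-01, -3.8390e-01, -5.0000e-04,  8.3997e+00]), array([15.4, -0.3, -5.3,  1. , -1.1,  3. ,  0.5,  2.8, -0.1, -0.2, -0.4,
       -2.1,  0.3, -3.5]))
[166.9748954   64.91631799] 239 [0.5   0.113 0.056]
[121.2         66.49090909] 220 [0.506 0.181 0.056]
[137.14720812  87.07614213] 197 [0.474 0.157 0.056]
[169.51612903 120.15053763] 186 [0.426 0.111 0.056]
[122.13089005 128.4921466 ] 191 [0.419 0.183 0.056]
```

```bash
python3 - <<'E'
import cv2
a=cv2.imread("pics/w1.png")[0:220,130:530];b=cv2.imread("pics/w2.png")[0:290,400:784]
a=cv2.resize(a,None,fx=1.36,fy=1.36);
import numpy as np
o=np.zeros((600,800,3),np.uint8);o[:299,:544]=a
o[300:590,:384]=b;o[300:590,390:630]=cv2.imread("pics/w2.png")[10:300,60:300]
cv2.imwrite("pics/crop1.png",o)
E
python3 - <<'E'
from h import *
a=pickle.load(open("w1.pkl","rb"));b=pickle.load(open("w2.pkl","rb"))
P=[(b,(297,50),(.077,-.12,.05)),(b,(289,212),(-.077,-.12,.05)),(b,(295,31),(.095,-.12,.065)),(b,(286,231),(-.095,-.12,.05)),(b,(78,55),(.095,.12,.065)),(b,(78,228),(-.095,.12,.065)),
(a,(42,50),(.095,-.12,.065)),(a,(40,206),(-.095,-.12,.065))]
for q in(P,P[:6]):print("plate",fit(q,[.47,.18,0,0]),fit(q,[.47,.18,0,0],False))
X,Y,Z=.09,.07,.032
c=[(X,Y,Z),(X,-Y,Z),(-X,-Y,Z),(-X,Y,Z)]
P=[(b,u,m) for u,m in zip([(446,62),(579,43),(609,211),(487,236)],c)]
print("tray b",fit(P,[.45,-.17,0,.2],False))
# pads
t=np.radians(14);print("rib",[.4573+.077*np.sin(t),-.1769-.077*np.cos(t)])
E
```

```text
plate (array([ 0.4651,  0.1796, -0.0062, -3.5547]), array([-0.6,  2.2, -0.2, -0.3, -0.5,  0.4,  1.7, -0.9,  2.3, -0.4,  2.3,
       -0.4, -5.5, -2. , -5. ,  1.9])) (array([ 0.4651,  0.178 ,  0.    , -3.5714]), array([-0.3,  1.2, -0.1,  0.3, -0.3, -0.8,  1.8, -0.1,  0.7, -1.2,  0.8,
        0.3, -7.3, -2.7, -6.8,  2.4]))
plate (array([ 4.6520e-01,  1.7830e-01,  5.0000e-04, -3.6196e+00]), array([-0.6,  1.2, -0.5,  0.4, -0.6, -0.9,  1.4,  0. ,  0.3, -1.3,  0.3,
        0.3])) (array([ 0.4652,  0.1785,  0.    , -3.6176]), array([-0.7,  1.3, -0.5,  0.3, -0.6, -0.8,  1.4, -0.1,  0.5, -1.2,  0.5,
        0.2]))
tray b (array([ 0.4566, -0.1755,  0.    , 13.9691]), array([-0. , -0.7,  0.1, -1. ,  1.2,  0.3, -0.8,  1.8]))
rib [np.float64(0.4759279859611744), np.float64(-0.25161277092325174)]
```

View pics/crop1.png

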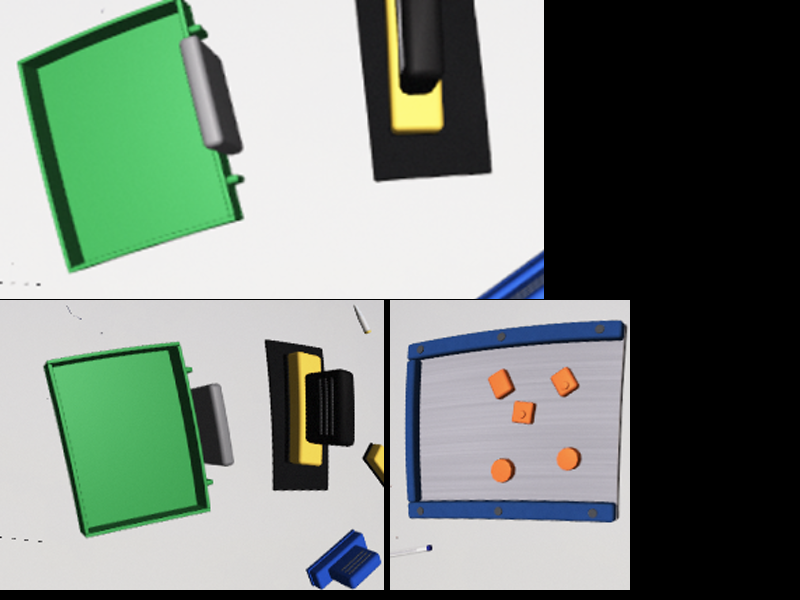

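>>> servo_tool([
  [[0.008,0.04,0.02,0,0,0,1],[0.008,0.04,0.02,0,0,0,1],[0.008,0.04,0.02,0,0,0,1],[0.008,0.04,0.02,0,0,0,1],[0.008,0.04,0.02,0,0,0,1]],
])

```text
time: 2.33
tool_pos: [0.3945, -0.2271, 0.2387]
eef_rot: [[1.0, -0.005, 0.0], [-0.005, -1.0, -0.001], [0.0, 0.001, -1.0]]
contact_force: [1.1, -0.2, -0.2]
finger_gap: 1.002
grip_force: 0.0
```

>>> servo_tool([
  [[0,0.014,0.03,0,0,-0.122,1],[0,0,0,0,0,-0.122,1],[0,0,0,0,0,0,1],[0,0,0,0,0,0,1],[0,0,0,0,0,0,1]],
])

```text
time: 2.75
tool_pos: [0.3954, -0.238, 0.2104]
eef_rot: [[0.972, 0.236, 0.001], [0.236, -0.972, -0.001], [0.001, 0.001, -1.0]]
contact_force: [-0.1, 0.2, 0.9]
finger_gap: 0.998
grip_force: 0.0
```

Run:
```python
from h import *
d=snap("wrist","w3");print(d["obs"]["tool_pos"],d["obs"]["eef_rot"].round(4).tolist(),d["obs"]["joint_velocities"].round(2),d["obs"]["time"])
```

```text
[ 0.39543721 -0.23803863  0.21042941] [[0.9716, 0.2364, 0.001], [0.2364, -0.9716, -0.0008], [0.0008, 0.001, -1.0]] [ 1.24 -0.58  0.34 -0.11  0.04 -0.6 ] 2.75
```

View pics/w3.png

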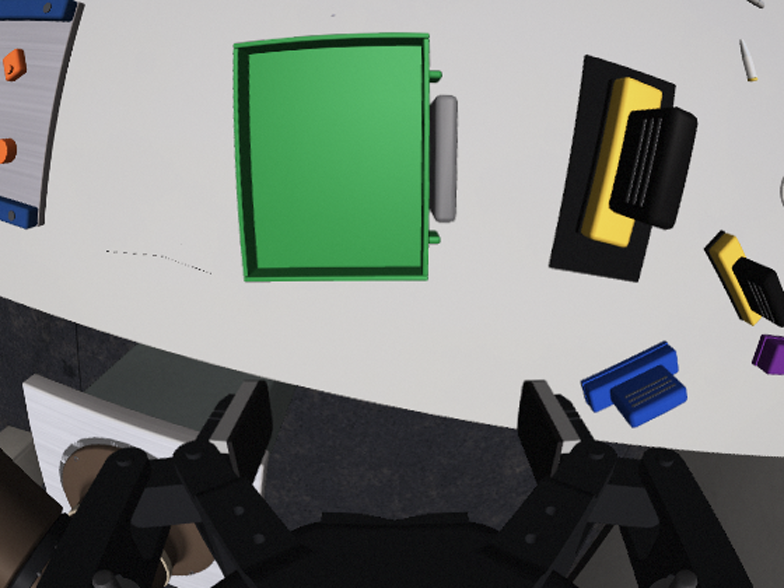

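w3 shows the tray rim corners at (235,44), (429,34), (428,281), (246,281) and the rib top's outer corners at (457,96), (456,221). The pad corners are at (585,56), (675,88), (638,282), (549,267).

Run:
```python
from h import *
b=pickle.load(open("w2.pkl","rb"));e=pickle.load(open("w3.pkl","rb"))
X,Y,Z=.09,.07,.032
c=[(X,Y,Z),(X,-Y,Z),(-X,-Y,Z),(-X,Y,Z)]
Pe=[(e,u,m) for u,m in zip([(235,44),(429,34),(428,281),(246,281)],c)]
Pb=[(b,u,m) for u,m in zip([(446,62),(579,43),(609,211),(487,236)],c)]
r=[(e,(457,97),(.04,-.084,.075)),(e,(456,221),(-.04,-.084,.075))]
for q in(Pe,Pe+r,Pe+Pb):print("tray",fit(q,[.45,-.17,0,.2]),fit(q,[.45,-.17,0,.2],False)[0])
p=[(e,(585,56),(.09,.045,.005)),(e,(675,88),(.09,-.045,.005)),(e,(638,282),(-.09,-.045,.005)),(e,(549,267),(-.09,.045,.005))]
pb=[(b,(666,40),(.09,.045,.005)),(b,(674,190),(-.09,.045,.005)),(b,(727,190),(-.09,-.045,.005))]
for q in(p,p+pb):print("pad",fit(q,[.51,-.39,0,0]),fit(q,[.51,-.39,0,0],False)[0])
s=[(e,(616,78),(.065,.018,.032)),(e,(663,87),(.065,-.018,.032)),(e,(630,247),(-.065,-.018,.032)),(e,(581,236),(-.065,.018,.032)),(e,(697,117),(.04,-.012,.096)),(e,(669,229),(-.04,-.012,.096))]
print("scr",fit(s,[.51,-.39,0,0]),fit(s[:4],[.51,-.39,0,0]))
```

```text
tray (array([ 4.57100e-01, -1.76100e-01, -2.70000e-03,  1.38415e+01]), array([-0.2,  0.3,  0.5,  0.2,  0.1, -0.6, -0.4,  0.2])) [ 0.4571 -0.1764 -0.     13.8282]
tray (array([ 4.57100e-01, -1.75900e-01, -3.90000e-03,  1.39024e+01]), array([-0.1,  0.5,  0. ,  0.3, -0.1, -1.1, -0.2, -0.2,  0.4, -0.9, -0. ,
        1.4])) [ 4.57100e-01 -1.75800e-01 -8.00000e-03  1.38697e+01]
tray (array([ 4.57000e-01, -1.76100e-01, -3.40000e-03,  1.38603e+01]), array([ 0. ,  0.5,  0.4,  0.4,  0.1, -0.7, -0.2,  0.1,  0.3, -0.6, -0.2,
       -0.6,  0.5, -0.1, -1. ,  1. ])) [ 0.457  -0.1761 -0.     13.8825]
pad (array([ 0.5077, -0.4025, -0.0068,  5.8894]), array([ 0.5,  0.4, -0.1, -0.9, -0.6,  0. ,  0.1,  0.2])) [ 0.5072 -0.3993  0.      5.9628]
pad (array([ 0.5078, -0.4024, -0.006 ,  5.8904]), array([ 0.7,  0.3,  0.3, -1. , -0.2,  0.2,  0.3,  0.3, -0.8,  0.1, -0.8,
        0.2, -0.1,  0. ])) [ 5.0750e-01 -3.9930e-01  3.0000e-04  5.8994e+00]
scr (array([ 5.1580e-01, -3.9050e-01, -2.6000e-03,  2.7459e+00]), array([ 4.2, -2.1, -2.3,  2.5, -4.3, -0.3,  3.4,  0.3, -0.8, -1.2,  0.4,
        1. ])) (array([ 5.1570e-01, -3.8860e-01, -6.0000e-04,  4.3406e+00]), array([ 2. , -3. , -4. ,  0.8, -3.5, -0.4,  3.9,  1.1]))
```

>>> servo_tool([
  [[0.025,0.0104,0.02,0,0,0,1],[0.025,0.0104,0.025,0,0,0,1],[0.025,0.0104,0.025,0,0,0,1],[0,0,0.03,0,0,0,1],[0,0,0.03,0,0,0,1]],
])

```text
time: 3.22
tool_pos: [0.4783, -0.2492, 0.0795]
eef_rot: [[0.97, 0.241, 0.003], [0.241, -0.97, -0.001], [0.002, 0.002, -1.0]]
contact_force: [-0.5, 0.2, -0.9]
finger_gap: 1.001
grip_force: 0.0
```

>>> servo_tool([
  [[0,0,0.025,0,0,0,1],[0,0,0.013,0,0,0,1],[0,0,0,0,0,0,0.5],[0,0,0,0,0,0,0.2],[0,0,0,0,0,0,0]],
], newtons=40)

```text
time: 3.63
tool_pos: [0.4772, -0.2494, 0.0434]
eef_rot: [[0.97, 0.241, 0.002], [0.241, -0.97, -0.001], [0.002, 0.002, -1.0]]
contact_force: [0.2, 0.1, 1.2]
finger_gap: 0.606
grip_force: 0.0
```

>>> servo_tool([
  [[0,0,0,0,0,0,0],[0,0,0,0,0,0,0],[0,0,0,0,0,0,0],[0,0,0,0,0,0,0],[0,0,0,0,0,0,0]],
])

```text
time: 4.05
tool_pos: [0.4769, -0.2496, 0.043]
eef_rot: [[0.97, 0.241, 0.002], [0.241, -0.97, -0.001], [0.002, 0.002, -1.0]]
contact_force: [0.1, -0.4, 6.5]
finger_gap: 0.157
grip_force: 40.4
```

>>> servo_tool([
  [[0,0,0,0,0,0.08,0],[0,0,0,0,0,0.08,0],[0,0,0,0,0,0.08,0],[0,0,0,0,0,0.066,0],[0,0,0,0,0,0,0]],
])

```text
time: 4.47
tool_pos: [0.4764, -0.2493, 0.043]
eef_rot: [[0.998, -0.065, 0.001], [-0.065, -0.998, -0.001], [0.001, 0.001, -1.0]]
contact_force: [-2.2, 1.2, 8.1]
finger_gap: 0.159
grip_force: 40.8
```

>>> servo_tool([
  [[-0.004,-0.015,0,0,0,0,0],[-0.004,-0.02,0,0,0,0,0],[-0.004,-0.02,0,0,0,0,0],[-0.004,-0.02,0,0,0,0,0],[-0.004,-0.015,0,0,0,0,0]],
])

```text
time: 4.88
tool_pos: [0.4628, -0.1583, 0.043]
eef_rot: [[0.998, -0.063, 0.003], [-0.063, -0.998, -0.003], [0.003, 0.003, -1.0]]
contact_force: [1.8, -4.9, 5.5]
finger_gap: 0.156
grip_force: 40.4
```

>>> servo_tool([
  [[0,0,0,0,0,0,0],[0,0,0,0,0,0,0],[0,0,0,0,0,0,0],[0,0,0,0,0,0,0],[0,0,0,0,0,0,0]],
])

```text
time: 5.3
tool_pos: [0.4621, -0.1563, 0.043]
eef_rot: [[0.998, -0.061, 0.002], [-0.061, -0.998, 0.004], [0.002, -0.004, -1.0]]
contact_force: [-1.8, 8.9, 11.4]
finger_gap: 0.154
grip_force: 41.5
```

Run:
```python
from h import *
d=snap("wrist","w4");print(d["obs"]["tool_pos"],d["obs"]["eef_rot"].round(4).tolist(),d["obs"]["contact_force"],d["obs"]["time"])
```

```text
[ 0.46214119 -0.15628588  0.0430031 ] [[0.9981, -0.0611, 0.0021], [-0.0611, -0.9981, 0.0039], [0.0018, -0.004, -1.0]] [-1.82282139  8.92650456 11.36704653] 5.3
```

View pics/w4.png

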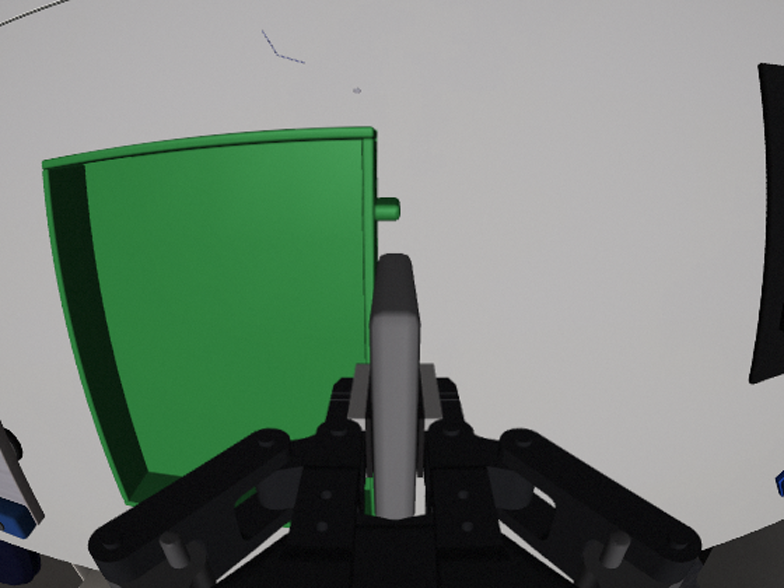

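w4 shows the rib pinched, with its +x top end at (395,318). Tray corners are at (45,163), (375,130) and (128,503), and the plate's lip end is at the lower left.

Run:
```python
from h import *
e=pickle.load(open("w4.pkl","rb"))
q=[(e,(44,162),(.09,.07,.032)),(e,(375,129),(.09,-.07,.032)),(e,(128,504),(-.09,.07,.032))]
print(fit(q,[.46,-.08,0,-.06]),fit(q,[.46,-.08,0,-.06],False))
print(onz(e,np.array([[372,318],[418,318]])/1.4,.075,e["obs"]))
p=fit(q,[.46,-.08,0,-.06],False)[0];t=np.radians(p[3]);R=np.array([[np.cos(t),-np.sin(t)],[np.sin(t),np.cos(t)]])
print("rib",p[:2]+R@[0,-.077],"rib +x end",p[:2]+R@[.04,-.077])
```

```text
(array([ 4.6490e-01, -7.9300e-02, -7.0000e-04, -3.5702e+00]), array([ 0.2,  0. , -0. , -0.1, -0.1,  0.1])) (array([ 0.4649, -0.0795, -0.0036, -3.5911]), array([-0.4, -0. ,  0.3, -0.2, -0.4,  0.7]))
[[ 0.50022646 -0.15247817  0.075     ]
 [ 0.49950656 -0.16452998  0.075     ]]
rib [ 0.46007707 -0.15634881] rib +x end [ 0.49999853 -0.15885423]
```

>>> servo_tool([
  [[-0.0032,-0.0155,0,0,0,0,0],[-0.0032,-0.0155,0,0,0,0,0],[-0.0032,-0.0155,0,0,0,0,0],[-0.0032,-0.0155,0,0,0,0,0],[-0.0032,-0.0155,0,0,0,0,0]],
])

```text
time: 5.77
tool_pos: [0.4518, -0.0805, 0.043]
eef_rot: [[0.998, -0.064, 0.003], [-0.063, -0.998, -0.003], [0.003, 0.003, -1.0]]
contact_force: [0.2, -5.9, 6.0]
finger_gap: 0.154
grip_force: 41.8
```

>>> servo_tool([
  [[0,0,0,0,0,0,0],[0,0,0,0,0,0,0],[0,0,0,0,0,0,0],[0,0,0,0,0,0,0],[0,0,0,0,0,0,0]],
])

```text
time: 6.18
tool_pos: [0.4513, -0.0783, 0.043]
eef_rot: [[0.998, -0.061, 0.002], [-0.061, -0.998, 0.003], [0.002, -0.004, -1.0]]
contact_force: [-1.8, 6.1, 9.5]
finger_gap: 0.158
grip_force: 42.4
```

Run:
```python
from h import *
d=snap("wrist","w5");print(d["obs"]["tool_pos"],d["obs"]["eef_rot"].round(4).tolist(),d["obs"]["contact_force"],d["obs"]["time"])
```

```text
[ 0.4513167  -0.07831032  0.04297255] [[0.9981, -0.0615, 0.0024], [-0.0615, -0.9981, 0.0034], [0.0022, -0.0035, -1.0]] [-1.82713611  6.13411073  9.52105066] 6.1833
```

View pics/w5.png

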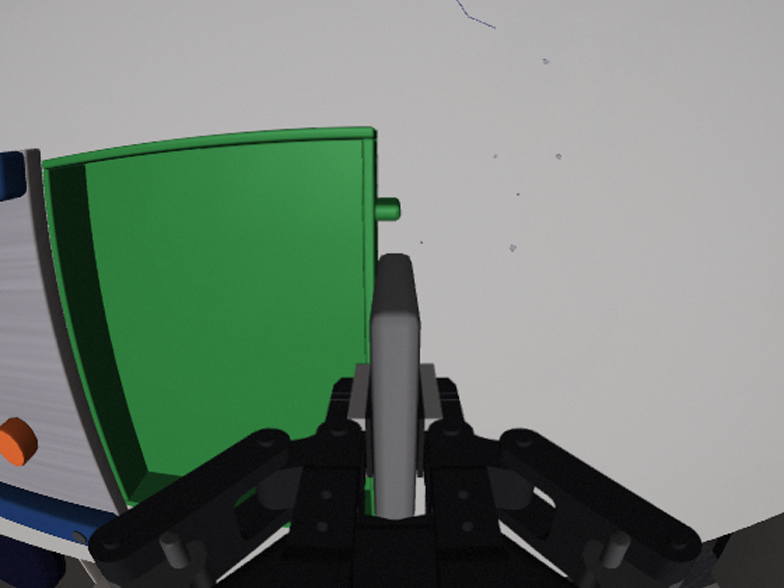

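Run:
```python
from h import *
e=pickle.load(open("w5.pkl","rb"))
t=np.radians(-3.6);R=np.array([[np.cos(t),-np.sin(t)],[np.sin(t),np.cos(t)]])
for x in(.095,.04,-.02,-.077):
  for z in(.05,.04):
    w=np.r_[R@[x,-.12]+[.4652,.1783],z];print(x,z,(proj(e,w,e["obs"])[0]*1.4).round())
im=cv2.cvtColor(e["img"],cv2.COLOR_RGB2HSV)
# green boundary and plate/dark boundary per row
for v in range(115,350,25):
  row=e["img"][v,:110].astype(int);h=im[v,:110]
  g=np.where((h[:,0]>45)&(h[:,0]<80)&(h[:,1]>120))[0]
  gray=row.max(1);dr=np.argmin(np.diff(gray[:g[0]+1]))if len(g) else -1
  print(v*1.4,"green",g[0]*1.4 if len(g) else None,"grey->dark",dr*1.4)
```

```text
0.095 0.05 [ 30. 150.]
0.095 0.04 [ 46. 149.]
0.04 0.05 [ 48. 290.]
0.04 0.04 [ 63. 282.]
-0.02 0.05 [ 83. 420.]
-0.02 0.04 [ 94. 408.]
-0.077 0.05 [120. 513.]
-0.077 0.04 [129. 501.]
161.0 green 42.0 grey->dark 25.2
196.0 green 44.8 grey->dark 29.4
230.99999999999997 green 50.4 grey->dark 33.599999999999994
266.0 green 54.599999999999994 grey->dark 39.199999999999996
301.0 green 61.599999999999994 grey->dark 46.199999999999996
336.0 green 70.0 grey->dark 54.599999999999994
371.0 green 78.39999999999999 grey->dark 62.99999999999999
406.0 green 89.6 grey->dark 74.19999999999999
441.0 green 100.8 grey->dark 14.0
475.99999999999994 green 114.8 grey->dark 100.8
```

w5 shows the plate's open edge parallel to the tray rim, with the rim about 7–8 mm under it. I'll release and go to the scraper.

>>> servo_tool([
  [[0,0,0,0,0,0,0.3],[0,0,0,0,0,0,0.6],[0,0,0,0,0,0,1],[0,0,0,0,0,0,1],[0,0,-0.015,0,0,0,1]],
])

```text
time: 6.65
tool_pos: [0.4485, -0.0794, 0.0542]
eef_rot: [[0.998, -0.062, -0.005], [-0.062, -0.998, 0.001], [-0.005, -0.0, -1.0]]
contact_force: [0.5, 0.8, -1.2]
finger_gap: 0.853
grip_force: 0.0
```

>>> servo_tool([
  [[0,0,-0.04,0,0,0,1],[0,0,-0.04,0,0,0,1],[0,0,-0.04,0,0,0,1],[0,0.03,-0.04,0,0,0,1],[0,0.04,-0.03,0,0,0,1]],
])

```text
time: 7.07
tool_pos: [0.4474, -0.1373, 0.2383]
eef_rot: [[0.998, -0.058, 0.003], [-0.058, -0.998, -0.0], [0.003, 0.0, -1.0]]
contact_force: [2.1, -0.2, -0.5]
finger_gap: 1.001
grip_force: 0.0
```

>>> servo_tool([
  [[0,0.04,0,0,0,0,1],[0,0.04,0,0,0,0,1],[0,0.04,0,0,0,0,1],[0,0.04,0,0,0,0,1],[0,0.04,0,0,0,-0.08,1]],
])

```text
time: 7.48
tool_pos: [0.4338, -0.3395, 0.2348]
eef_rot: [[1.0, 0.018, -0.0], [0.018, -1.0, 0.0], [-0.0, -0.0, -1.0]]
contact_force: [1.6, 0.0, 1.1]
finger_gap: 0.999
grip_force: 0.0
```

>>> servo_tool([
  [[0,0.04,0,0,0,-0.085,1],[0,0,0,0,0,0,1],[0,0,0,0,0,0,1],[0,0,0,0,0,0,1],[0,0,0,0,0,0,1]],
])

```text
time: 7.9
tool_pos: [0.4351, -0.3765, 0.2349]
eef_rot: [[0.995, 0.103, -0.0], [0.103, -0.995, 0.0], [-0.0, -0.0, -1.0]]
contact_force: [-0.0, 0.6, -0.2]
finger_gap: 1.002
grip_force: 0.0
```

Run:
```python
from h import *
d=snap("wrist","w6");print(d["obs"]["tool_pos"],d["obs"]["eef_rot"].round(4).tolist(),d["obs"]["joint_velocities"].round(2),d["obs"]["time"])
```

```text
[ 0.43514206 -0.37647832  0.23493422] [[0.9947, 0.1031, -0.0002], [0.1031, -0.9947, 0.0005], [-0.0002, -0.0005, -1.0]] [ 0.58 -0.62 -0.1  -0.08  0.05 -0.21] 7.9
```

View pics/w6.png

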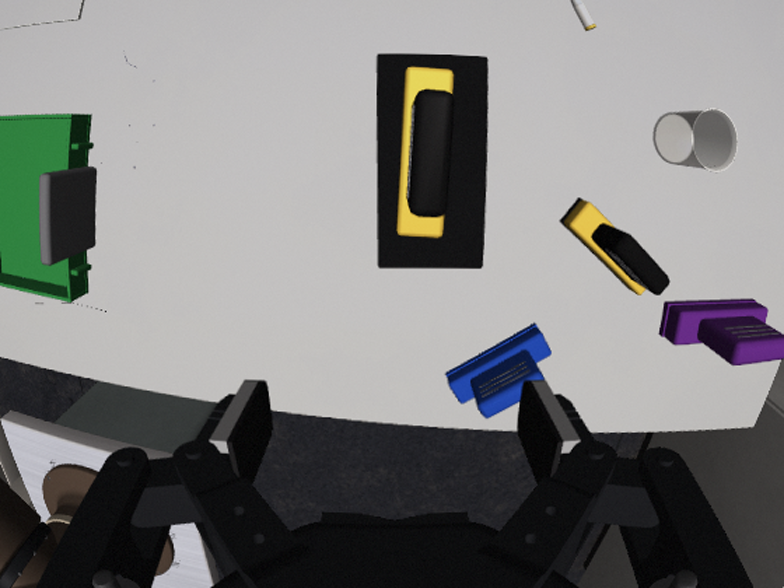

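w6 shows the pad corners at (378,55), (487,57), (482,268), (378,268). The scraper block's are at (405,67), (454,69), (444,237), (397,236), and its grip spans about (411–452, 90–216).

Run:
```python
from h import *
e=pickle.load(open("w6.pkl","rb"))
p=[(e,u,m) for u,m in zip([(377,54),(488,57),(483,268),(378,268)],[(.09,.045,.005),(.09,-.045,.005),(-.09,-.045,.005),(-.09,.045,.005)])]
print("pad",fit(p,[.51,-.39,0,0]),fit(p,[.51,-.39,0,0],False)[0])
# segment yellow block and grip: minAreaRect of (yellow) pixels mapped on top plane z=.037
hsv=cv2.cvtColor(e["img"],cv2.COLOR_RGB2HSV)
m=cv2.inRange(hsv,(18,90,80),(35,255,255));n,l,s,c=cv2.connectedComponentsWithStats(m)
i=1+np.argmax(s[1:,4]);ys,xs=np.where(l==i);hull=cv2.convexHull(np.c_[xs,ys].astype(np.int32))[:,0].astype(float)
for z in(.03,.037):
  w=onz(e,hull,z,e["obs"])[:,:2]; print(z,cv2.minAreaRect((w*1000).astype(np.float32)))
q=[(e,u,m) for u,m in zip([(405,66),(455,68),(444,238),(396,237)],[(.065,.018,.032),(.065,-.018,.032),(-.065,-.018,.032),(-.065,.018,.032)])]
print("block",fit(q,[.51,-.39,0,0]),fit(q,[.51,-.39,0.005,0])[0])
g=q+[(e,(454,91),(.04,-.012,.096)),(e,(445,216),(-.04,-.012,.096))]
print("w/ grip",fit(g,[.51,-.39,0.005,0]))
for uv in[(453,91),(445,216)]:print(onz(e,np.array(uv)/1.4,.101,e["obs"]))
```

```text
pad (array([ 5.0800e-01, -3.9960e-01, -2.2000e-03,  5.9785e+00]), array([ 0. , -0.1, -0.1, -0.1, -0.2,  0.2,  0.2, -0. ])) [ 0.508  -0.3995 -0.0184  5.9762]
0.03 ((515.6265869140625, -390.1117858886719), (131.1769256591797, 36.124454498291016), 2.7992212772369385)
0.037 ((515.6397705078125, -389.660400390625), (128.53839111328125, 35.397804260253906), 2.7992398738861084)
block (array([ 0.5153, -0.3905,  0.0051,  3.1749]), array([ 0.2, -0.6, -0.5,  0.4, -0.2,  0.6,  0.5, -0.4])) [ 0.5153 -0.3905  0.0051  3.1749]
w/ grip (array([ 5.1540e-01, -3.9020e-01,  1.6000e-03,  3.0932e+00]), array([-0.1, -0.3, -1.2,  0.8, -0.9, -0.2,  0.1, -1.2,  0.5, -0.6,  1.1,
        1.6]))
[[ 0.55492668 -0.39859254  0.101     ]]
[[ 0.47792676 -0.40272661  0.101     ]]
```

>>> servo_tool([
  [[0.026,0.007,0.02,0,0,0,1],[0.026,0.007,0.02,0,0,0,1],[0.0265,0.0077,0.02,0,0,0.052,1],[0,0,0.03,0,0,0,1],[0,0,0.03,0,0,0,1]],
])

```text
time: 8.37
tool_pos: [0.5176, -0.3897, 0.1144]
eef_rot: [[0.999, 0.054, 0.002], [0.054, -0.999, -0.001], [0.002, 0.001, -1.0]]
contact_force: [0.4, -0.5, 0.8]
finger_gap: 1.0
grip_force: 0.0
```

>>> servo_tool([
  [[0,0,0.03,0,0,0,1],[0,0,0.022,0,0,0,1],[0,0,0,0,0,0,1],[0,0,0,0,0,0,0.6],[0,0,0,0,0,0,0.4]],
], newtons=60)

```text
time: 8.78
tool_pos: [0.5164, -0.3908, 0.065]
eef_rot: [[0.999, 0.052, 0.002], [0.052, -0.999, -0.001], [0.002, 0.002, -1.0]]
contact_force: [-0.3, -0.8, 0.6]
finger_gap: 0.746
grip_force: 0.0
```

>>> servo_tool([
  [[0,0,0,0,0,0,0.2],[0,0,0,0,0,0,0],[0,0,0,0,0,0,0],[0,0,0,0,0,0,0],[0,0,0,0,0,0,0]],
])

```text
time: 9.2
tool_pos: [0.5162, -0.3914, 0.0646]
eef_rot: [[0.999, 0.051, 0.002], [0.051, -0.999, -0.001], [0.002, 0.001, -1.0]]
contact_force: [-0.0, -0.0, 5.6]
finger_gap: 0.274
grip_force: 59.4
```

>>> servo_tool([
  [[0,0,-0.015,0,0,0,0],[0,0,-0.03,0,0,0,0],[0,0,-0.035,0,0,0,0],[0,-0.01,-0.03,0,0,0.057,0],[0,-0.025,-0.01,0,0,0.057,0]],
])

```text
time: 9.62
tool_pos: [0.5161, -0.3589, 0.1878]
eef_rot: [[0.998, -0.069, 0.005], [-0.069, -0.998, -0.005], [0.005, 0.004, -1.0]]
contact_force: [0.2, 0.5, -1.3]
finger_gap: 0.272
grip_force: 59.2
```

>>> servo_tool([
  [[-0.005,-0.035,0,0,0,0,0],[-0.005,-0.035,0,0,0,0,0],[-0.005,-0.035,0,0,0,0,0],[-0.005,-0.035,0,0,0,0,0],[-0.005,-0.035,0,0,0,0,0]],
])

```text
time: 10.03
tool_pos: [0.5006, -0.1783, 0.183]
eef_rot: [[0.998, -0.064, 0.0], [-0.064, -0.998, 0.0], [0.0, -0.0, -1.0]]
contact_force: [1.4, 0.6, -1.5]
finger_gap: 0.274
grip_force: 59.2
```

>>> servo_tool([
  [[-0.005,-0.035,0,0,0,0,0],[-0.005,-0.035,0,0,0,0,0],[-0.005,-0.035,0,0,0,0,0],[-0.005,-0.035,0,0,0,0,0],[-0.005,-0.035,0,0,0,0,0]],
])

```text
time: 10.45
tool_pos: [0.486, -0.0152, 0.1831]
eef_rot: [[0.999, -0.039, 0.0], [-0.039, -0.999, 0.013], [-0.0, -0.013, -1.0]]
contact_force: [0.1, -0.4, -0.4]
finger_gap: 0.273
grip_force: 59.5
```

>>> servo_tool([
  [[-0.005,-0.035,0,0,0,0,0],[-0.005,-0.035,0,0,0,0,0],[-0.005,-0.035,0,0,0,0,0],[-0.005,-0.035,0,0,0,0,0],[-0.005,-0.035,0,0,0,0,0]],
])

```text
time: 10.87
tool_pos: [0.4627, 0.0635, 0.1901]
eef_rot: [[0.997, 0.083, -0.008], [0.084, -0.993, 0.085], [-0.001, -0.085, -0.996]]
contact_force: [0.1, -0.2, -2.1]
finger_gap: 0.269
grip_force: 59.5
```

>>> servo_tool([
  [[-0.005,-0.035,0,0,0,0,0],[-0.005,-0.035,0,0,0,0,0],[0,0,0,0,0,0,0],[0,0,0,0,0,0,0],[0,0,0,0,0,0,0]],
])

```text
time: 11.28
tool_pos: [0.4513, 0.0932, 0.1966]
eef_rot: [[0.991, 0.131, -0.016], [0.132, -0.985, 0.112], [-0.001, -0.113, -0.994]]
contact_force: [0.9, -0.5, -2.3]
finger_gap: 0.274
grip_force: 59.5
```

Run:
```python
from h import *
d=snap("wrist","w7");o=d["obs"];print(o["tool_pos"],o["eef_rot"].round(4).tolist(),o["contact_force"])
b=pickle.load(open("w2.pkl","rb"));print("now",[ (p.round(),s) for p,s in orange(d)])
t=pickle.load(open("d0.pkl","rb"))["top"];t2=snap("top","t1")
for p,s in orange(t2): print((p).round(1),s,onz(t2,p,.056)[0].round(3))
# fit plate edge: blue ends & predicted chips in plate frame
th=np.radians(-3.6);R=np.array([[np.cos(th),-np.sin(th)],[np.sin(th),np.cos(th)]])
for p,s in orange(b): print("plate frame",(R.T@(onz(b,p,.056,b["obs"])[0][:2]-[.4652,.179])).round(3))
```

```text
[0.45126609 0.09323775 0.19662458] [[0.9913, 0.1306, -0.0159], [0.1316, -0.9849, 0.1122], [-0.001, -0.1134, -0.9936]] [ 0.89306829 -0.48673528 -2.27392485]
now [(array([213., 125.]), np.int32(600)), (array([286., 131.]), np.int32(114)), (array([235., 162.]), np.int32(523)), (array([204., 214.]), np.int32(450))]
plate frame [ 0.039 -0.064]
plate frame [0.041 0.005]
plate frame [ 0.011 -0.021]
plate frame [-0.035 -0.07 ]
plate frame [-0.046  0.001]
```

Run:
```python
from bench import ctrl
import numpy as np
from scipy.spatial.transform import Rotation as r
o=ctrl.get_obs();print(o["joints"].round(1),o["tool_pos"],o["time"])
R=o["eef_rot"];a=np.radians(7.6);T=np.array([[np.cos(a),np.sin(a),0],[np.sin(a),-np.cos(a),0],[0,0,-1]])
print(r.from_matrix(R.T@T).as_rotvec())
```

```text
[  7.5   0.4 -14.2  75.5   6.5 179.9] [0.45129384 0.09298574 0.19643948] 11.3833
[-0.11380574  0.00133419 -0.00145532]
```

Joint 6 has reached its 180° limit. The scraper is symmetric, so I'll level the tool and spin it a half turn the other way in the air.

>>> servo_tool([
  [[0,0,0,-0.05,0,-0.06,0],[0,0,0,-0.064,0,-0.06,0],[0,0,0,0,0,-0.12,0],[0,0,0,0,0,-0.12,0],[0,0,0,0,0,0,0]],
])

```text
time: 11.8
tool_pos: [0.4512, 0.0932, 0.1964]
eef_rot: [[0.88, 0.474, 0.006], [0.474, -0.88, 0.001], [0.005, 0.002, -1.0]]
contact_force: [-0.7, -0.1, -1.5]
finger_gap: 0.271
grip_force: 59.7
```

```bash
cat > st.py <<'E'
from bench import ctrl
import numpy as np,sys
from scipy.spatial.transform import Rotation as r
o=ctrl.get_obs();R=o["eef_rot"];p=o["tool_pos"]
print(o["time"],o["joints"].round(1),p.round(4),"F",o["contact_force"].round(1),"yaw",np.degrees(np.arctan2(R[1,0],R[0,0])).round(2),"gap",round(o["finger_gap"],3))
if len(sys.argv)>1:
    x,y,z,w=map(float,sys.argv[1:5]);a=np.radians(w);T=np.array([[np.cos(a),np.sin(a),0],[np.sin(a),-np.cos(a),0],[0,0,-1]])
    print("rotvec to target",r.from_matrix(R.T@T).as_rotvec().round(4),"shift now-axes",(R.T@(np.array([x,y,z])-p)).round(4),"shift target-axes",(T.T@(np.array([x,y,z])-p)).round(4))
E
python3 st.py .4696 .2489 .185 176.4
```

```text
11.8 [ 1.170e+01  1.000e-01 -1.420e+01  7.530e+01 -0.000e+00  1.634e+02] [0.4512 0.0932 0.1964] F [-0.7 -0.1 -1.5] yaw 28.32 gap 0.271
rotvec to target [ 7.6000e-03  2.0000e-04 -2.5845e+00] shift now-axes [ 0.09   -0.1284  0.0117] shift target-axes [-0.0085  0.1566  0.0114]
```

>>> servo_tool([
  [[0,0,0,0,0,-0.12,0],[0,0,0,0,0,-0.12,0],[0,0,0,0,0,-0.12,0],[0,0,0,0,0,-0.12,0],[0,0,0,0,0,-0.12,0]],
])

```text
time: 12.22
tool_pos: [0.4513, 0.0929, 0.1964]
eef_rot: [[0.46, 0.888, 0.006], [0.888, -0.46, 0.001], [0.004, 0.004, -1.0]]
contact_force: [0.7, -0.8, -2.0]
finger_gap: 0.273
grip_force: 59.6
```

>>> servo_tool([
  [[0,0,0,0,0,-0.12,0],[0,0,0,0,0,-0.12,0],[0,0,0,0,0,-0.12,0],[0,0,0,0,0,-0.12,0],[0,0,0,0,0,-0.12,0]],
])

```text
time: 12.63
tool_pos: [0.4513, 0.0928, 0.1964]
eef_rot: [[-0.121, 0.993, 0.006], [0.993, 0.121, 0.001], [0.0, 0.006, -1.0]]
contact_force: [0.2, 0.2, -1.4]
finger_gap: 0.279
grip_force: 59.6
```

>>> servo_tool([
  [[0,0,0,0,0,-0.12,0],[0,0,0,0,0,-0.12,0],[0,0,0,0,0,-0.12,0],[0,0,0,0,0,-0.12,0],[0,0,0,0,0,-0.12,0]],
])

```text
time: 13.05
tool_pos: [0.4513, 0.0928, 0.1964]
eef_rot: [[-0.661, 0.751, 0.006], [0.751, 0.661, 0.001], [-0.003, 0.005, -1.0]]
contact_force: [0.2, 0.3, -1.1]
finger_gap: 0.273
grip_force: 59.6
```

>>> servo_tool([
  [[0,0,0,0,0,-0.12,0],[0,0,0,0,0,-0.12,0],[0,0,0,0,0,-0.12,0],[0,0,0,0,0,-0.12,0],[0,0,0,0,0,-0.12,0]],
])

```text
time: 13.47
tool_pos: [0.4513, 0.0928, 0.1964]
eef_rot: [[-0.969, 0.246, 0.006], [0.246, 0.969, 0.001], [-0.005, 0.002, -1.0]]
contact_force: [0.6, -0.9, -1.3]
finger_gap: 0.274
grip_force: 59.6
```

>>> servo_tool([
  [[0,0,0,0,0,-0.1,0],[0,0,0,0,0,-0.085,0],[0,0.03,0,0,0,0,0],[0,0.03,0,0,0,0,0],[0,0.03,0,0,0,0,0]],
])

```text
time: 13.88
tool_pos: [0.4574, 0.1834, 0.1967]
eef_rot: [[-0.997, 0.071, 0.006], [0.072, 0.997, 0.001], [-0.006, 0.002, -1.0]]
contact_force: [-0.5, -0.1, -1.3]
finger_gap: 0.272
grip_force: 59.9
```

>>> servo_tool([
  [[0,0.03,0,0,0,0,0],[0,0.03,0,0,0,0,0],[-0.008,0.006,0,0,0,0,0],[0,0,0,0,0,0,0],[0,0,0,0,0,0,0]],
])

```text
time: 14.3
tool_pos: [0.4695, 0.2481, 0.1963]
eef_rot: [[-0.998, 0.067, 0.005], [0.067, 0.998, 0.0], [-0.005, 0.001, -1.0]]
contact_force: [-0.1, -0.2, -2.3]
finger_gap: 0.275
grip_force: 60.0
```

```bash
python3 st.py .4696 .2489 .115 176.4;python3 - <<'E'
from h import *
d=snap("wrist","w8");o=d["obs"]
hsv=cv2.cvtColor(d["img"],cv2.COLOR_RGB2HSV);m=cv2.inRange(hsv,(100,120,50),(118,255,255));n,l,s,c=cv2.connectedComponentsWithStats(m)
for i in range(1,n):
  if s[i,4]>80:print("blue",s[i],c[i].round())
  if s[i,4]>300:
    ys,xs=np.where(l==i);h=cv2.approxPolyDP(np.c_[xs,ys].astype(np.int32)[cv2.convexHull(np.c_[xs,ys].astype(np.int32),returnPoints=False)[:,0]],3,True)[:,0].astype(float);print(np.c_[h,onz(d,h,.065,o)[:,:2].round(3)].tolist())
print([(p.round(),s,onz(d,p,.056,o)[0].round(3)) for p,s in orange(d)])
E
```

```text
14.3 [27.9  7.8 -6.  76.  -0.1 31.8] [0.4695 0.2481 0.1963] F [-0.1 -0.2 -2.3] yaw 176.16 gap 0.275
rotvec to target [ 0.0005  0.0049 -0.0043] shift now-axes [0.0003 0.0008 0.0813] shift target-axes [-0.0001  0.0009  0.0813]
blue [  83   92  259  182 6801] [249. 130.]
[[334.0, 273.0, 0.547, 0.295], [86.0, 125.0, 0.381, 0.069], [84.0, 109.0, 0.366, 0.069], [196.0, 95.0, 0.371, 0.183], [340.0, 93.0, 0.379, 0.303]]
blue [ 110  271  117   20 1557] [168. 281.]
[[222.0, 290.0, 0.559, 0.183], [113.0, 284.0, 0.551, 0.059], [110.0, 272.0, 0.536, 0.06], [226.0, 276.0, 0.543, 0.189]]
[(array([201., 149.]), np.int32(509), array([0.42 , 0.18 , 0.056])), (array([129., 165.]), np.int32(337), array([0.427, 0.106, 0.056])), (array([183., 210.]), np.int32(417), array([0.475, 0.154, 0.056])), (array([147., 237.]), np.int32(362), array([0.501, 0.11 , 0.056])), (array([211., 240.]), np.int32(470), array([0.507, 0.178, 0.056]))]
```

>>> servo_tool([
  [[0,0,0.02,0,0.005,-0.004,0],[0,0,0.025,0,0,0,0],[0,0,0.02,0,0,0,0],[0,0,0.015,0,0,0,0],[0,0,0,0,0,0,0]],
])

```text
time: 14.77
tool_pos: [0.4676, 0.2461, 0.1137]
eef_rot: [[-0.998, 0.064, -0.004], [0.064, 0.998, -0.001], [0.004, -0.002, -1.0]]
contact_force: [-0.9, 0.0, -2.0]
finger_gap: 0.273
grip_force: 59.9
```

>>> servo_tool([
  [[0,0,0.002,0,0,0,0],[0,0,0.002,0,0,0,0],[0,0,0.001,0,0,0,0],[0,0,0,0,0,0,0],[0,0,0,0,0,0,0]],
])

```text
time: 15.18
tool_pos: [0.4699, 0.2487, 0.1127]
eef_rot: [[-0.998, 0.061, 0.002], [0.061, 0.998, 0.002], [-0.002, 0.002, -1.0]]
contact_force: [-0.4, -0.9, -1.1]
finger_gap: 0.276
grip_force: 59.9
```

```bash
python3 st.py .4696 .2489 .1096 176.4
```

```text
15.1833 [ 27.9   9.3 -14.8  65.7   0.1  31.4] [0.4699 0.2487 0.1127] F [-0.4 -0.9 -1.1] yaw 176.49 gap 0.276
rotvec to target [0.0022 0.0019 0.0016] shift now-axes [0.0003 0.0002 0.0031] shift target-axes [0.0003 0.0002 0.0031]
```

>>> servo_tool([
  [[0,0,0.001,0,0,0,0],[0,0,0.001,0,0,0,0],[0,0,0.0005,0,0,0,0],[0,0,0,0,0,0,0],[0,0,0,0,0,0,0]],
])

```text
time: 15.6
tool_pos: [0.4697, 0.2487, 0.1097]
eef_rot: [[-0.998, 0.061, 0.001], [0.061, 0.998, 0.002], [-0.001, 0.002, -1.0]]
contact_force: [-1.0, -0.3, 1.2]
finger_gap: 0.278
grip_force: 60.5
```

>>> servo_tool([
  [[0,-0.008,0,0,0,0,0],[0,-0.012,0,0,0,0,0],[0,-0.012,0,0,0,0,0],[0,-0.012,0,0,0,0,0],[0,-0.012,0,0,0,0,0]],
])

```text
time: 16.02
tool_pos: [0.4659, 0.1915, 0.1096]
eef_rot: [[-0.998, 0.061, 0.001], [0.061, 0.998, 0.002], [-0.001, 0.002, -1.0]]
contact_force: [-0.8, 1.8, 3.7]
finger_gap: 0.272
grip_force: 60.8
```

>>> servo_tool([
  [[0,-0.012,0,0,0,0,0],[0,-0.012,0,0,0,0,0],[0,-0.012,0,0,0,0,0],[0,-0.01,0,0,0,0,0],[0,-0.01,0,0,0,0,0]],
])

```text
time: 16.43
tool_pos: [0.4627, 0.1359, 0.1095]
eef_rot: [[-0.998, 0.061, 0.001], [0.061, 0.998, 0.002], [-0.001, 0.003, -1.0]]
contact_force: [0.3, 4.5, 5.8]
finger_gap: 0.272
grip_force: 61.2
```

```bash
python3 st.py .4573 .0525 .1096 176.4
python3 - <<'E'
from h import *
d=snap("top","t2")
print([(p.round(),s,onz(d,p,.056)[0].round(3)) for p,s in orange(d)])
d=snap("wrist","w9")
print([(p.round(),s,onz(d,p,.056,d["obs"])[0].round(3)) for p,s in orange(d)])
E
```

```text
16.4333 [ 16.3   4.2 -21.   64.7   0.1  19.8] [0.4627 0.1359 0.1095] F [0.3 4.5 5.8] yaw 176.49 gap 0.272
rotvec to target [0.0025 0.0013 0.0015] shift now-axes [ 0.0003 -0.0836 -0.0003] shift target-axes [ 0.0002 -0.0836 -0.0001]
[]
[(array([230., 168.]), np.int32(1103), array([0.416, 0.106, 0.056])), (array([206., 196.]), np.int32(833), array([0.432, 0.089, 0.056])), (array([223., 265.]), np.int32(1587), array([0.483, 0.093, 0.056]))]
```

Light contact and all chips are moving ahead of the block. I'll finish the wipe.

>>> servo_tool([
  [[0,-0.01,0,0,0,0,0],[0,-0.009,0,0,0,0,0],[0,-0.009,0,0,0,0,0],[0,-0.009,0,0,0,0,0],[0,-0.009,0,0,0,0,0]],
])

```text
time: 16.95
tool_pos: [0.46, 0.0905, 0.1095]
eef_rot: [[-0.998, 0.061, 0.002], [0.061, 0.998, 0.003], [-0.001, 0.003, -1.0]]
contact_force: [-0.2, 4.0, 6.0]
finger_gap: 0.271
grip_force: 61.2
```

>>> servo_tool([
  [[0,-0.009,0,0,0,0,0],[0,-0.009,0,0,0,0,0],[0,-0.009,0,0,0,0,0],[0,-0.009,0,0,0,0,0],[0,0,0,0,0,0,0]],
])

```text
time: 17.37
tool_pos: [0.4576, 0.0533, 0.1096]
eef_rot: [[-0.998, 0.062, 0.001], [0.062, 0.998, 0.001], [-0.001, 0.001, -1.0]]
contact_force: [-1.2, 0.4, 7.8]
finger_gap: 0.276
grip_force: 61.4
```

```bash
python3 st.py .4573 .0525 .1096 176.4
python3 - <<'E'
from h import *
d=snap("wrist","w10")
print([(p.round(),s,onz(d,p,.056,d["obs"])[0].round(3),onz(d,p,.012,d["obs"])[0].round(3)) for p,s in orange(d)])
E
```

```text
17.3667 [  6.6   1.9 -23.4  64.5   0.   10.2] [0.4576 0.0533 0.1096] F [-1.2  0.4  7.8] yaw 176.45 gap 0.276
rotvec to target [0.0008 0.0014 0.0008] shift now-axes [ 0.0003 -0.0009 -0.0001] shift target-axes [ 0.0003 -0.0009 -0.    ]
[(array([226., 155.]), np.int32(729), array([0.402, 0.023, 0.056]), array([0.409, 0.015, 0.012])), (array([231., 193.]), np.int32(577), array([0.427, 0.024, 0.056]), array([0.439, 0.016, 0.012])), (array([234., 241.]), np.int32(1269), array([0.46 , 0.022, 0.056]), array([0.479, 0.014, 0.012]))]
```

>>> servo_tool([
  [[0,0,-0.02,0,0,0,0],[0,0,-0.03,0,0,0,0],[0,0,-0.03,0,0,0,0],[0,-0.02,0,0,0,0,0],[-0.006,-0.035,0,0,0,0,0]],
])

```text
time: 17.83
tool_pos: [0.4601, -0.0004, 0.1901]
eef_rot: [[-0.998, 0.057, 0.002], [0.057, 0.998, 0.0], [-0.002, 0.0, -1.0]]
contact_force: [0.4, -0.6, -3.5]
finger_gap: 0.274
grip_force: 60.0
```

>>> servo_tool([
  [[-0.006,-0.035,0,0,0,0,0],[-0.006,-0.035,0,0,0,0,0],[-0.006,-0.035,0,0,0,0,0],[-0.006,-0.035,0,0,0,0,0],[0,0,0,0,0,0,0]],
])

```text
time: 18.25
tool_pos: [0.4747, -0.1478, 0.1873]
eef_rot: [[-0.998, 0.067, -0.002], [0.067, 0.998, -0.003], [0.002, -0.003, -1.0]]
contact_force: [0.8, -0.8, -1.6]
finger_gap: 0.273
grip_force: 60.4
```

```bash
python3 st.py .507 -.3995 .0646 185.95
python3 - <<'E'
from h import *
d=snap("wrist","w11");o=d["obs"]
for p,s in orange(d): print(p.round(),s,onz(d,p,.012,o)[0].round(3),onz(d,p,.056,o)[0].round(3))
hsv=cv2.cvtColor(d["img"],cv2.COLOR_RGB2HSV);m=cv2.inRange(hsv,(45,100,40),(80,255,255));n,l,s,c=cv2.connectedComponentsWithStats(m)
i=1+np.argmax(s[1:,4]);ys,xs=np.where(l==i);h=cv2.approxPolyDP(cv2.convexHull(np.c_[xs,ys].astype(np.int32)),3,True)[:,0].astype(float)
print("tray",np.c_[h,onz(d,h,.032,o)[:,:2].round(3)].tolist())
d=snap("top","t3");print("top",[(p.round(),s,onz(d,p,.012)[0].round(3)) for p,s in orange(d)])
E
```

```text
18.25 [-17.2   4.5 -10.8  74.8  -0.2 -13.4] [ 0.4747 -0.1478  0.1873] F [ 0.8 -0.8 -1.6] yaw 176.18 gap 0.273
rotvec to target [-0.0025 -0.0023 -0.1705] shift now-axes [-0.0493 -0.2487  0.1233] shift target-axes [-0.0061 -0.2537  0.1227]
[435. 119.] 334 [0.409 0.017 0.012] [ 0.406 -0.005  0.056]
[437. 147.] 270 [0.438 0.02  0.012] [ 0.432 -0.003  0.056]
[433. 184.] 697 [0.478 0.016 0.012] [ 0.467 -0.006  0.056]
[454. 195.] 175 [0.492 0.044 0.012] [0.478 0.019 0.056]
tray [[488.0, 86.0, 0.37, 0.072], [484.0, 158.0, 0.447, 0.069], [470.0, 245.0, 0.547, 0.063], [356.0, 250.0, 0.539, -0.075], [345.0, 215.0, 0.5, -0.087], [350.0, 103.0, 0.392, -0.08], [357.0, 74.0, 0.365, -0.072], [388.0, 72.0, 0.363, -0.041]]
top []
```

All five offcuts are in the tray and none show on the plate. Now I'll return the scraper.

>>> servo_tool([
  [[0,0,0,0,0,-0.085,0],[0,0,0,0,0,-0.085,0],[-0.001,-0.036,0,0,0,0,0],[-0.001,-0.036,0,0,0,0,0],[-0.001,-0.036,0,0,0,0,0]],
])

```text
time: 18.77
tool_pos: [0.4899, -0.2485, 0.1883]
eef_rot: [[-0.994, -0.112, -0.001], [-0.112, 0.994, 0.001], [0.001, 0.001, -1.0]]
contact_force: [0.4, -0.6, -1.6]
finger_gap: 0.267
grip_force: 60.5
```

>>> servo_tool([
  [[-0.001,-0.036,0,0,0,0,0],[-0.001,-0.036,0,0,0,0,0],[-0.001,-0.036,0.02,0,0,0,0],[0,-0.036,0.03,0,0,0,0],[0,0,0.03,0,0,0,0]],
])

```text
time: 19.18
tool_pos: [0.5092, -0.3923, 0.1108]
eef_rot: [[-0.994, -0.106, 0.002], [-0.106, 0.994, -0.003], [-0.001, -0.003, -1.0]]
contact_force: [0.5, -0.1, -1.9]
finger_gap: 0.273
grip_force: 60.8
```

>>> servo_tool([
  [[0,0,0,0,0,0,0],[0,0,0,0,0,0,0],[0,0,0,0,0,0,0],[0,0,0,0,0,0,0],[0,0,0,0,0,0,0]],
])

```text
time: 19.6
tool_pos: [0.5098, -0.3871, 0.1143]
eef_rot: [[-0.994, -0.11, 0.004], [-0.11, 0.994, -0.001], [-0.004, -0.001, -1.0]]
contact_force: [0.1, -0.5, -2.3]
finger_gap: 0.27
grip_force: 60.6
```

```bash
python3 st.py .507 -.3995 .0646 185.95
```

```text
19.6 [-37.3  20.7   0.3  69.4   0.1 -43.6] [ 0.5098 -0.3871  0.1143] F [ 0.1 -0.5 -2.3] yaw -173.67 gap 0.27
rotvec to target [-0.0012  0.0035  0.0067] shift now-axes [ 0.0043 -0.012   0.0497] shift target-axes [ 0.004  -0.0121  0.0497]
```

>>> servo_tool([
  [[0.002,-0.006,0.01,0,0.0035,0.0065,0],[0.002,-0.006,0.012,0,0,0,0],[0,0,0.012,0,0,0,0],[0,0,0.008,0,0,0,0],[0,0,0,0,0,0,0]],
])

```text
time: 20.02
tool_pos: [0.5042, -0.3987, 0.0663]
eef_rot: [[-0.995, -0.102, -0.007], [-0.102, 0.995, 0.004], [0.006, 0.005, -1.0]]
contact_force: [-0.5, 0.4, -0.9]
finger_gap: 0.271
grip_force: 60.6
```

>>> servo_tool([
  [[0,0,0.002,0,0,0,0],[0,0,0.001,0,0,0,0],[0,0,0,0,0,0,0],[0,0,0,0,0,0,0],[0,0,0,0,0,0,0]],
])

```text
time: 20.43
tool_pos: [0.5061, -0.3998, 0.0673]
eef_rot: [[-0.995, -0.102, -0.002], [-0.102, 0.995, 0.001], [0.002, 0.001, -1.0]]
contact_force: [-0.1, 0.9, -1.8]
finger_gap: 0.273
grip_force: 60.6
```

```bash
python3 st.py .507 -.3995 .0646 185.95
```

```text
20.4333 [-38.3  22.6  -3.   64.5  -0.  -44.2] [ 0.5061 -0.3998  0.0673] F [-0.1  0.9 -1.8] yaw -174.12 gap 0.273
rotvec to target [ 0.0008 -0.0018 -0.0013] shift now-axes [-0.0009  0.0002  0.0027] shift target-axes [-0.0009  0.0002  0.0027]
```

>>> servo_tool([
  [[0,0,0.001,0,0,0,0],[0,0,0.001,0,0,0,0],[0,0,0.0005,0,0,0,0],[0,0,0,0,0,0,0],[0,0,0,0,0,0,0]],
])

```text
time: 20.85
tool_pos: [0.5059, -0.3998, 0.0646]
eef_rot: [[-0.995, -0.102, -0.002], [-0.102, 0.995, 0.001], [0.002, 0.001, -1.0]]
contact_force: [-1.0, -0.4, 1.0]
finger_gap: 0.273
grip_force: 60.9
```

>>> servo_tool([
  [[0,0,0.0005,0,0,0,0],[0,0,0,0,0,0,0.35],[0,0,0,0,0,0,0.6],[0,0,0,0,0,0,1],[0,0,0,0,0,0,1]],
])

```text
time: 21.27
tool_pos: [0.5058, -0.3996, 0.0635]
eef_rot: [[-0.995, -0.102, -0.003], [-0.102, 0.995, 0.001], [0.003, 0.002, -1.0]]
contact_force: [-0.0, -0.7, -0.3]
finger_gap: 0.767
grip_force: 0.0
```

>>> servo_tool([
  [[0,0,0,0,0,0,1],[0,0,-0.015,0,0,0,1],[0,0,-0.035,0,0,0,1],[0,0,-0.04,0,0,0,1],[0,0,-0.04,0,0,0,1]],
])

```text
time: 21.68
tool_pos: [0.5056, -0.3994, 0.1944]
eef_rot: [[-0.995, -0.102, -0.004], [-0.102, 0.995, 0.002], [0.004, 0.003, -1.0]]
contact_force: [0.9, -1.7, 0.2]
finger_gap: 0.998
grip_force: 0.0
```

>>> servo_tool([
  [[0,0.03,-0.02,0,0,0,1],[0,0.04,-0.02,0,0,0,1],[0,0.03,0,0,0,0,1],[0,0,0,0,0,0,1],[0,0,0,0,0,0,1]],
])

```text
time: 22.1
tool_pos: [0.4965, -0.302, 0.2335]
eef_rot: [[-0.995, -0.104, -0.001], [-0.104, 0.995, 0.0], [0.001, 0.0, -1.0]]
contact_force: [0.4, -0.8, -0.3]
finger_gap: 0.999
grip_force: 0.0
```

```bash
python3 st.py
python3 - <<'E'
from h import *
d=snap("wrist","w12");o=d["obs"]
hsv=cv2.cvtColor(d["img"],cv2.COLOR_RGB2HSV)
m=cv2.inRange(hsv,(18,90,60),(35,255,255));n,l,s,c=cv2.connectedComponentsWithStats(m)
i=1+np.argmax(s[1:,4]);ys,xs=np.where(l==i);h=cv2.convexHull(np.c_[xs,ys].astype(np.int32))[:,0].astype(float)
print("scraper",s[i],cv2.minAreaRect((onz(d,h,.035,o)[:,:2]*1000).astype(np.float32)))
print("wrist",[(p.round(),s,onz(d,p,.012,o)[0].round(3)) for p,s in orange(d)])
for k in("top","scene"):
  e=snap(k,k+"9");f=pickle.load(open("d0.pkl","rb"))[k]
  for nm,q in(("before",f),("after",e)):
    hs=cv2.cvtColor(q["img"],cv2.COLOR_RGB2HSV);mm=cv2.inRange(hs,(3,120,60),(17,255,255));n,l,s,c=cv2.connectedComponentsWithStats(mm)
    print(k,nm,[(c[i].round().tolist(),int(s[i,4]),onz(q,c[i],.012)[0][:2].round(3).tolist()) for i in range(1,n) if s[i,4]>6])
  diff=(cv2.absdiff(f["img"],e["img"]).max(2)>60).astype(np.uint8);n,l,s,c=cv2.connectedComponentsWithStats(cv2.morphologyEx(diff,cv2.MORPH_OPEN,np.ones((3,3))))
  print(k,"changes",[(c[i].round().tolist(),int(s[i,4]),onz(e,c[i],0)[0][:2].round(2).tolist()) for i in range(1,n) if s[i,4]>15])
E
```

```text
22.1 [-31.3  13.5   5.6  82.2  -0.  -37.3] [ 0.4965 -0.302   0.2335] F [ 0.4 -0.8 -0.3] yaw -174.0 gap 0.999
scraper [ 174  123   38  114 1637] ((504.48797607421875, -399.3090515136719), (129.30630493164062, 35.92136001586914), 6.253800868988037)
wrist [(array([521., 146.]), np.int32(148), array([0.408, 0.019, 0.012])), (array([518., 167.]), np.int32(120), array([0.438, 0.022, 0.012])), (array([514., 187.]), np.int32(176), array([0.466, 0.022, 0.012])), (array([506., 203.]), np.int32(168), array([0.491, 0.015, 0.012])), (array([522., 206.]), np.int32(84), array([0.491, 0.049, 0.012])), (array([ 39., 379.]), np.int32(91), array([ 0.98 , -0.789,  0.012]))]
top before [([434.0, 150.0], 52, [0.882, -0.686]), ([215.0, 224.0], 33, [0.525, 0.191]), ([233.0, 226.0], 32, [0.519, 0.122]), ([221.0, 232.0], 31, [0.492, 0.166]), ([213.0, 246.0], 33, [0.436, 0.193]), ([232.0, 245.0], 27, [0.443, 0.118])]
top after [([434.0, 150.0], 54, [0.882, -0.686]), ([253.0, 233.0], 17, [0.493, 0.042]), ([259.0, 236.0], 60, [0.481, 0.017]), ([258.0, 247.0], 23, [0.439, 0.02]), ([258.0, 254.0], 28, [0.411, 0.01
[... 1436 characters left out ...]
2]), ([136.0, 163.0], 2091, [0.36, 0.81]), ([330.0, 138.0], 457, [1.28, 0.22]), ([214.0, 139.0], 647, [0.8, 0.69]), ([308.0, 130.0], 19, [1.25, 0.37]), ([178.0, 155.0], 85, [0.56, 0.71]), ([269.0, 218.0], 10186, [0.56, 0.02]), ([341.0, 183.0], 108, [0.99, -0.07]), ([336.0, 201.0], 74, [0.87, -0.13]), ([234.0, 204.0], 21, [0.51, 0.2]), ([221.0, 207.0], 23, [0.45, 0.23]), ([245.0, 206.0], 23, [0.54, 0.16]), ([339.0, 216.0], 72, [0.79, -0.2]), ([233.0, 214.0], 22, [0.46, 0.16]), ([160.0, 235.0], 66, [0.15, 0.29]), ([183.0, 264.0], 105, [0.13, 0.08]), ([342.0, 269.0], 18, [0.56, -0.4]), ([326.0, 275.0], 19, [0.49, -0.37]), ([334.0, 279.0], 60, [0.49, -0.4]), ([137.0, 285.0], 130, [-0.06, 0.13])]
```

```bash
python3 -c "
from bench import ctrl
print(ctrl.finish_job())"
```

```text
the job is handed in; nothing more can be done
None
```

The job is handed in at about 22 s: all five offcuts are in the tray, the tray rim is about 7 mm under the plate's open edge and parallel to it, and the scraper is upright on its pad, about 0.3° off the pad's axis; the final camera comparison showed no sign of anything else moved.

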